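# Set up the sole press: die plate in, crank on

### The arm

A 6-joint arm with a two-finger parallel gripper is mounted at the origin on the work surface. World frame = base frame: x ahead of the robot, y to its left, z up, the work surface at z = 0. Lengths are in m, angles in degrees, forces in N, time in s.
With the tool pointing down it reaches from about 0.325 to 0.925 m from the base axis. Payload 3.1 kg.
Tool frame: the origin (TCP) lies on the centre line of the jaws, within the pads' length; the fingertips stand 17 mm ahead of it and the grasp point (between the pads) lies 2 mm behind it (bot.finger_overhang is the distance from the TCP to the fingertips, in m); z points along the fingers, y is the line along which they close (so a half turn about z gives the same grasp; the last joint's range is limited). The gripper opens to 85 mm and grips with 20 to 120 N. Pads are 22 mm wide; open, the fingers measure 114 mm over their backs; the gripper's body (76 mm by 85 mm) begins 54 mm behind the grasp point. The pads swing forward as they close: fully open they stand 13 mm farther back than shut.
Start: joints at [-80.34, 12.427, 92.441, -0, 75.132, -6.429], TCP at [0.173, -0.601, 0.219] pointing down, gripper open.
Joint ranges: [-157.48, 157.48], [-44.54, 120.13], [17.64, 146.25], [-64.5, 244.5], [7.68, 150.69], [-147.95, 147.95]. Speed limits (degrees/s): [159.86, 159.86, 180, 180, 180, 180].

### API

Orientations are given as [roll, pitch, yaw] about the fixed x, y, z axes, in that order (R = Rz(yaw) Ry(pitch) Rx(roll)).
In Python, from rig import sensors, capture, camera_model, bot gives the robot as it stands.
- The arm moves only by the tool step_arm, never from a script. Its argument "series" is one flat list of numbers, 4 for each row, row after row: the shift along the tool's x, y, z in cm, then the turn about the tool's z in degrees. In form: [dx, dy, dz, roll, dx, dy, dz, roll, ...]. A call has 1 to 8 rows; each row is the pose to reach, as a shift and turn from the pose commanded when the call began, along the tool's axes at that moment; what a row does not reach only later rows make up. A row lasts 1/10 s, in which the tool goes at most 50 mm and 8.59 degrees, less where a joint would pass 70% of its speed; a pose out of reach is approached as far as the arm can. A call with a gripper value outside its range is refused whole. "hand" is the finger opening in cm, from 0 to 8.54, set as the call begins (left out, the last holds). The fingers move at their own pace and stop on an object; the grip force is fixed at half the most. Time passes only in rows, so rows that repeat a pose let the fingers close. It gives the time, the measured TCP pose, the force, the opening and the grip force at its end, in the units of the state.
- sensors.get_obs(): the state, without advancing time (a new reading comes with each control period).
- capture(name): name is "scene" or "top"; returns (picture, depth): 400x640x3 uint8, blue, green, red; 400x640 float32, m along the optical axis (not along the pixel's ray), 0 where there is no reading.
- camera_model(name): a dict with "camera_matrix" (3x3 intrinsics, pixels), "distortion" ([k1, k2, p1, p2, k3] as OpenCV has them; the pictures are not rectified), "pose" (4x4, takes a point from camera to world coordinates). Camera axes: x right, y down, z forward; pixel columns grow to the right and rows downward; lengths in m; the calibration is good to about 2 mm. A picture is of the moment at which its call begins. camera_model takes no time and is no camera call.
- bot.close_job(): hands the job in; it is judged then, once.
The state is a dict: "clock": time; "qpos": joint angles; "joint_vel": joint speeds; "effort": joint torques, N m; "eef_pos": TCP position; "eef_rot": TCP orientation; "force": force on the tool from outside, world axes, zero at the start; "wrist_torque": the same for the moment, N m; "finger_gap": opening from 0.0 (shut) to 1.0 (fully open); "finger_force": force on a finger pad.
Only numpy, scipy, OpenCV 4.12 (cv2) and the standard library are available. Lean on these libraries where they do the work, as an engineer would, in place of code of your own. Each camera call takes 0.05 s, during which the arm holds its last target. There are 200 camera calls.

### The job

Get the sole press ready: first slide the ribbed die plate fully home, nose first, into the low slot under the press's fixed bar. Then turn the loose crank lever so its keyed hole matches the splined shaft and thread it on all the way down to the collar, and let go. Do not push the other things on the table about.

Things in the scene. Friction and masses are not known exactly. Their poses are not given: they have to be found in the camera images.
- press: Dark grey-green press fixed to the table, about 190 mm deep, 320 mm wide, 150 mm high; its place and yaw vary. Origin on the table under its middle; x points to its rear (away from the robot at yaw 0), y to its left. The die slot is centred at y = -85 mm. The crank gearbox (130 mm wide, x -55 to 95 mm, 85 mm high) is centred at y = +85 mm; the shaft leaves its top through a 60 mm round boss.
- slot_mouth (a point): Middle of the slot's mouth at table level, x = -70, y = -85 mm of the press; axes as the press. The slot is 85 mm wide, its floor the table top, its roof (the fixed bar, 5 to 55 mm behind this point, top 45 mm high) 14 mm above the table. Low flared guides reach 23 mm out in front. From 90 mm behind this point a roller frame stands 149 mm high.
- bay_end (a point): Middle of the foot of the slot's end stop, table level, where the die plate's nose must come: 90 mm behind the mouth; axes as the press.
- shaft_seat (a point): On the shaft's axis at the top of its 38 mm collar (25 mm long above the boss), where the crank hub's underside must come; about 132 mm above the table. z points out along the shaft, which leans 0.55 rad (31.5 deg) from vertical towards the press's front (-x); x points towards the shaft's one broad spline. Turns with the shaft.
- shaft_tip (a point): Centre of the shaft's free end, 52 mm above the collar; axes as shaft_seat. The post is 20 mm in diameter, its last 10 mm tapered to 12 mm. The spline is 9 mm wide, reaches 21 mm from the axis, and runs from the collar up to 34 mm, with a roof-shaped end up to 38.5 mm.
- shaft (a joint): Turn of the shaft about its own axis, rad: 0 = spline towards the press's front, positive is anticlockwise looking down on the shaft's end; range -1.2 to 1.2, starts between -0.7 and 0.7; stiff (0.4 N m) so it stays put, and need not be turned.
- crank: Dark steel crank lever, about 0.38 kg, lying flat. Origin at the hub's underside, on the axis of its hole; x along the arm to the handle, z up. Hub 42 mm wide (y), x -20 to 32 mm, 32 mm high. Hole right through: 22.4 mm square about the origin plus a keyway 12 mm wide reaching x = 23.5 mm on the arm's side, so the arm ends up pointing as the shaft's spline does.
- crank_handle (a point): Top of the crank's upright wooden handle (24 mm thick), 130 mm along the arm and 62 mm above the hub's underside. The arm is 20 mm wide, 14 mm thick, flush with the hub's underside. The crank goes on with the handle outward. Axes as the crank.
- die: Steel die plate, 0.35 kg, 120 x 80 x 8 mm (x, y, z), lying flat, ribs on top; origin at the middle of its underside, x towards the nose. At x = -50 mm an upright grip tab 14 mm (x) by 30 mm (y) rises to 52 mm above the underside. Fully home, the tab stays outside, its front face 18 mm in front of the bar.
- die_nose (a point): Middle of the die plate's front edge, at its underside (x = 60 mm of the plate); axes as the plate.
- last_a: Bystander, to be left alone: wooden shoe last, 180 x 58 x 66 mm. Origin at its underside, middle.
- last_b: Bystander, to be left alone: wooden shoe last, 180 x 58 x 66 mm. Origin at its underside, middle.
- hammer: Bystander, to be left alone: hammer lying flat. Origin at its underside.
- jar: Bystander, to be left alone: rivet jar, 68 mm across, 85 mm tall. Origin at its underside, middle.
- spool: Bystander, to be left alone: red thread spool standing on end, 48 mm across, 54 mm tall. Origin at its underside, middle.
- soles: Bystander, to be left alone: stack of three black rubber soles, about 75 x 180 mm, 18 mm high. Origin at its underside, middle.
Mind the look-alikes: they are no part of the job. Leave any green or pink look-alike of the die alone. What is shaped like the crank but turquoise is not meant.

How it is judged:
By the outcome, as a careful person would: the job done as asked, in the order asked, and still so for the second after the job is handed in, with the robot touching nothing.
It also fails if it takes over 72 s, if anything falls off the work surface, if the arm or the gripper's body presses on something with over 40 N, if the wrist force passes 120 N, or if a joint passes its speed limit or range.

## Working session

There is one attempt and no reset: what is moved stays moved. The work goes in short steps, Python scripts to look and compute and a tool call to move; the robot and the scene stay as the last step left them, time stands still between calls to the robot, and variables do not carry over. Pictures are saved under pics/ and viewed, at most 10 in all, crops included, and the job is handed in when it is done.

Besides the shell and the picture viewer there is one more tool, called after ">>>" by a JSON object that holds its "op" and its "data", one argument or row to a line. step_arm: Moves the arm, as the interface text tells. Its arguments: {"type":"object","properties":{"series":{"type":"array","items":{"type":"number"}},"hand":{"type":"number"}},"required":["series"]}

```bash
ls; mkdir -p pics
cat > h.py <<'E'
import numpy as np, cv2
from rig import sensors, capture, camera_model, bot
def cloud(name):
    im,d=capture(name); m=camera_model(name)
    h,w=d.shape; u,v=np.meshgrid(np.arange(w),np.arange(h))
    p=cv2.undistortPoints(np.stack([u,v],-1).reshape(-1,1,2).astype(np.float64),np.array(m["camera_matrix"]),np.array(m["distortion"])).reshape(h,w,2)
    P=np.dstack([p*d[...,None],d]); T=np.array(m["pose"])
    W=P@T[:3,:3].T+T[:3,3]; W[d==0]=np.nan
    return im,W
E
python3 - <<'E'
from h import *
for n in("scene","top"):
    im,W=cloud(n); cv2.imwrite(f"pics/{n}0.png",im); np.save(n+"0.npy",W)
    print(np.round(camera_model(n)["pose"],3).tolist(), np.array(camera_model(n)["camera_matrix"]).tolist())
print(sensors.get_obs())
E
```

```text
pics
[[-0.746, 0.437, -0.503, 1.237], [0.666, 0.475, -0.575, 0.817], [-0.013, -0.764, -0.645, 1.073], [0.0, 0.0, 0.0, 1.0]] [[493.41244073984143, 0.0, 316.78088743971153], [0.0, 493.41244073984143, 197.47466398963402], [0.0, 0.0, 1.0]]
[[-0.014, -0.997, 0.076, 0.388], [-1.0, 0.014, 0.008, -0.016], [-0.009, -0.076, -0.997, 1.642], [0.0, 0.0, 0.0, 1.0]] [[454.9712461237003, 0.0, 321.0794595329873], [0.0, 454.9712461237003, 200.87601383574278], [0.0, 0.0, 1.0]]
{'clock': 0.1, 'qpos': array([-8.03404577e+01,  1.24734899e+01,  9.25220041e+01, -4.51292020e-04,
        7.51364099e+01, -6.42828475e+00]), 'joint_vel': array([-0.01195569, -0.11898685, -0.20411484, -0.14118607, -0.04426985,
        0.03980489]), 'effort': array([-4.54998244e-04, -3.98071718e+01, -3.04970276e+01, -1.19834899e-04,
        4.19389791e-03, -9.39691525e-07]), 'eef_pos': array([ 0.17308037, -0.59971927,  0.21766273]), 'eef_rot': array([-1.79868877e+02, -1.43346908e-02,  1.60879269e+01]), 'force': array([0.14843044, 0.1048724 , 0.55094574]), 'wrist_torque': array([0.0074272 , 0.00834503, 0.01174111]), 'finger_force': 0.0, 'finger_gap': 0.9999582080334282}
```

View pics/scene0.png

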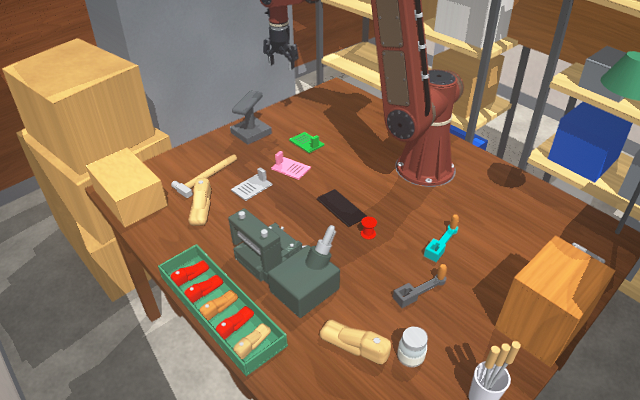

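View pics/top0.png

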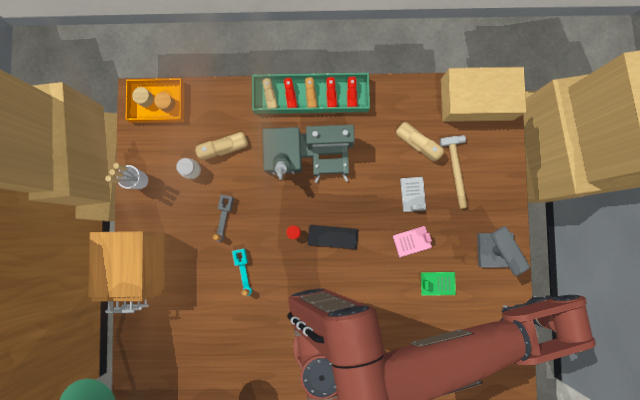

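The scene view is from behind the press, with the robot at the back. The press is at about (285,255) and the dark crank at about (420,290) with its handle at (443,270). The grey die is at (252,184) with its tab at (263,175).

In the top view, up is +x and right is -y. The press is at (310,150), the shaft tip near (281,175), the crank hub at (225,203), its handle at (218,237), and the die at (413,194).

Run:
```python
from h import *
t=cv2.imread("pics/top0.png"); s=cv2.imread("pics/scene0.png"); W=np.load("top0.npy"); S=np.load("scene0.npy")
def c(im,x,y,w,h,k): return cv2.resize(im[y:y+h,x:x+w],None,fx=k,fy=k,interpolation=cv2.INTER_CUBIC)
a=np.vstack([np.hstack([c(t,255,115,100,75,4),c(t,200,185,50,37,8)[:300].copy() if 0 else c(t,205,190,50,60,5)[:300,:250],c(t,395,170,30,60,5)[:300]]),
 ])
b=np.hstack([c(s,225,200,125,75,4)[:, :500],c(s,385,255,75,75,4)])
Wd=800
pad=lambda z:cv2.copyMakeBorder(z[:,:Wd],0,0,0,Wd-min(Wd,z.shape[1]),cv2.BORDER_CONSTANT)
cv2.imwrite("pics/crop1.png",np.vstack([pad(a),pad(b)])[:600])
def rect(P,zlo,zhi,box,n):
    m=(P[...,2]>zlo)&(P[...,2]<zhi)&(P[...,0]>box[0])&(P[...,0]<box[1])&(P[...,1]>box[2])&(P[...,1]<box[3])
    q=P[m]; r=cv2.minAreaRect((q[:,:2]*1000).astype(np.float32)); print(n,len(q),np.round(q.mean(0),4),r)
    return q
for n,P in(("top",W),("scene",S)):
    for u,v in((281,150),(330,130),(281,172),(225,203),(218,237),(413,194)) if n=="top" else ((300,285),(330,230),(405,293),(443,270),(252,187)): print(n,u,v,np.round(P[v,u],4))
```

```text
top 281 150 [0.6863 0.1334 0.0857]
top 330 130 [ 0.7392 -0.0365  0.1486]
top 281 172 [0.5977 0.1259 0.1688]
top 225 203 [0.5112 0.3456 0.0035]
top 218 237 [0.3887 0.3563 0.064 ]
top 413 194 [ 0.5338 -0.3344  0.0051]
scene 300 285 [0.7314 0.1668 0.0842]
scene 330 230 [0.5985 0.1367 0.1732]
scene 405 293 [0.5049 0.3365 0.0158]
scene 443 270 [0.3962 0.3743 0.057 ]
scene 252 187 [ 0.5341 -0.3264  0.0073]
```

View pics/crop1.png

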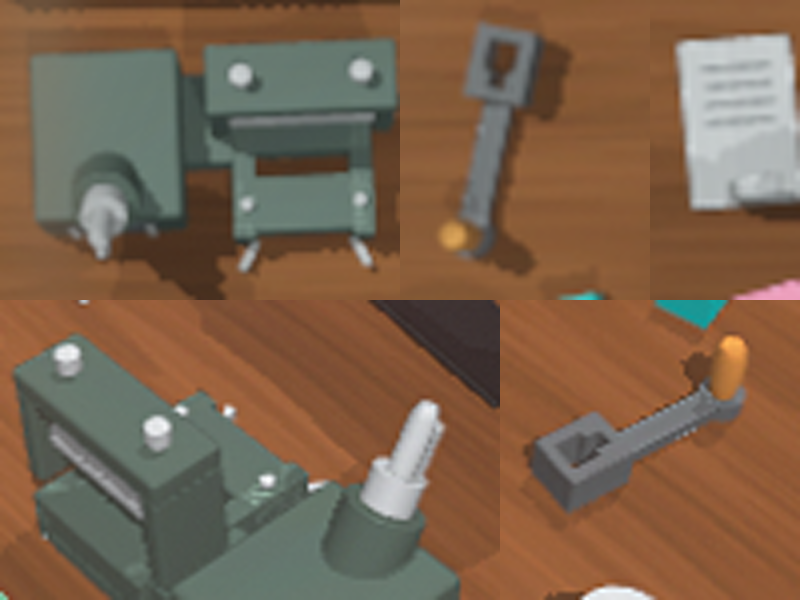

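The crops show the die's nose facing +x with its tab at the near end, and the crank's arm pointing back toward the robot with a round handle. The shaft's spline points roughly to the front (tip at about crop (103,200)). Next I'll fit the poses.

```bash
cat > fit.py <<'E'
from h import *
from scipy.optimize import least_squares
def sel(P,b):
    P=P.reshape(-1,3); b=np.array(b); return P[np.all((P>b[:,0])&(P<b[:,1]),1)]
def rect(P,b,n):
    q=sel(P,b); r=cv2.minAreaRect((q[:,:2]*1000).astype(np.float32)); print(n,len(q),'z',np.round(np.median(q[:,2]),4),np.round(r[0],1),np.round(r[1],1),round(r[2],2)); return q
E
python3 - <<'E'
from fit import *
W=np.load("top0.npy");S=np.load("scene0.npy")
for n,P in(("top",W),("scene",S)):
    print(n)
    rect(P,[(.55,.85),(.05,.25),(.080,.089)],"gear")
    rect(P,[(.55,.9),(-.17,.06),(.143,.153)],"frame")
    rect(P,[(.5,.9),(-.17,.05),(.041,.048)],"bar")
    rect(P,[(.43,.62),(-.42,-.26),(.0045,.012)],"die")
    rect(P,[(.4,.6),(-.42,-.26),(.046,.056)],"tab")
    rect(P,[(.45,.6),(.28,.42),(.026,.036)],"hub")
    rect(P,[(.36,.6),(.28,.42),(.009,.018)],"arm")
    rect(P,[(.36,.45),(.28,.42),(.03,.07)],"handle")
    q=sel(P,[(.54,.68),(.08,.19),(.10,.25)]); print("shaft",len(q), q.min(0),q.max(0), q[q[:,2].argmax()])
    np.save(n+"_sh.npy",q)
E
```

```text
top
gear 1062 z 0.0845 [693.2 132.1] [149.4 129.3] 1.42
frame 701 z 0.1484 [728.3 -37.1] [ 61.1 160.8] 1.74
bar 646 z 0.0446 [752.2 -56.1] [207.2 298.1] 87.28
die 603 z 0.0073 [ 525.3 -340. ] [187.4 158.1] 1.07
tab 31 z 0.0516 [ 485.6 -337.9] [29.1 11. ] 89.16
hub 103 z 0.0308 [512.7 339.8] [43.4 51.9] 77.29
arm 152 z 0.0126 [468.6 353.3] [205.9 131.7] 3.97
handle 47 z 0.0581 [391.2 363.5] [21.4 21.8] 20.64
shaft 284 [0.57949073 0.10093205 0.10023583] [0.66904272 0.15981183 0.17976992] [0.59621538 0.13136255 0.17976992]
scene
gear 1708 z 0.0845 [693.5 135.2] [151.5 133.6] 1.4
frame 805 z 0.1488 [727.3 -34.6] [ 62.1 163.4] 0.95
bar 790 z 0.0446 [736.2 -64.8] [261.  218.6] 1.82
die 485 z 0.008 [ 526.9 -338.4] [154.9 184.7] 88.74
tab 29 z 0.0507 [ 485.8 -334.3] [15.7 32.1] 8.73
hub 205 z 0.0316 [511.3 341.5] [44.  55.1] 81.51
arm 282 z 0.0136 [458.4 350.4] [166.7  83.9] 6.51
handle 100 z 0.0539 [392.7 369. ] [20.5 22.6] 69.9
shaft 566 [0.57574434 0.10501023 0.10009375] [0.67139197 0.16355749 0.17905142] [0.58786188 0.12904874 0.17905142]
```

Run:
```python
from fit import *
yaw=np.radians(1.4); R=np.array([[np.cos(yaw),-np.sin(yaw),0],[np.sin(yaw),np.cos(yaw),0],[0,0,1]]); o=np.array([.6754,.0481,0])
a=np.array([-np.sin(.55),0,np.cos(.55)]); e1=np.array([-np.cos(.55),0,-np.sin(.55)]); e2=np.cross(a,e1) # e1 front
fig=np.zeros((400,800),np.uint8)
for k,n in enumerate(("top","scene")):
    q=(np.load(n+"_sh.npy")-o)@R-np.array([0,.085,0])
    t=q@a*1e3; u=q@e1*1e3; v=q@e2*1e3
    print(n,"t",np.round(np.percentile(t,[1,50,95,99,100]),1))
    # boss: r30, collar r19, post r10 ; t unknown: histogram spread per band
    for lo in range(60,200,8):
        m=(t>=lo)&(t<lo+8)
        if m.sum()>4: print(lo,m.sum(),"u",np.round([u[m].min(),u[m].max()],1),"v",np.round([v[m].min(),v[m].max()],1))
    m=t>150
    for U,V in zip(u[m],v[m]):
        x=int(200+400*k+(V)*6); y=int(200-(U+60)*6)
        if 0<=x<800 and 0<=y<400: fig[y,x]=255
    np.savetxt(n+"_uvt.txt",np.c_[u,v,t][t>140],fmt="%.1f")
# die by colour
for n in("top","scene"):
    im=cv2.imread(f"pics/{n}0.png").astype(int); P=np.load(n+"0.npy")
    m=(im.min(2)>120)&(im.max(2)-im.min(2)<40)&(P[...,0]>.42)&(P[...,0]<.63)&(P[...,1]>-.42)&(P[...,1]<-.26)&(P[...,2]<.02)
    q=P[m]; print(n,m.sum(),cv2.minAreaRect((q[:,:2]*1e3).astype(np.float32)))
```

```text
top t [ 93.  121.9 190.4 194.4 197.1]
92 14 u [-48.8 -35.6] v [-23.6  21.3]
100 15 u [-48.5 -19.1] v [-26.7  31. ]
108 49 u [-51.3 -11.2] v [-27.9  31.1]
116 67 u [-50.1   1.3] v [-26.5  28.7]
124 9 u [-38.7 -25.2] v [-14.9  18.7]
132 18 u [-40.3  -4.4] v [-14.1  18.6]
140 44 u [-39.6  -2.4] v [-14.8  19.5]
148 11 u [-37.9 -24.2] v [-9.8 19.8]
156 6 u [-27.7 -22.5] v [-5.8 10.3]
164 8 u [-30.2   0. ] v [-5.6 10.6]
172 9 u [-29.9   1. ] v [ 1.8 11.3]
180 11 u [-30.6  -2.1] v [-7.9  8.6]
188 20 u [-29.7 -12.7] v [-4.5  9. ]
scene t [ 89.6 126.3 186.3 195.5 197.4]
84 12 u [-50.8 -44.7] v [-10.7   9.4]
92 43 u [-52.8 -31.9] v [-27.9  23.8]
100 53 u [-50.8 -23.2] v [-28.7  21.2]
108 65 u [-49.7 -11.6] v [-31.5  22.3]
116 98 u [-48.9   1.1] v [-29.8  26.9]
124 42 u [-38.9 -13.9] v [-19.6  11.3]
132 37 u [-39.6 -15.1] v [-19.5  15.6]
140 62 u [-38.6   0.8] v [-19.7  16.5]
148 24 u [-34.1   5.3] v [-11.    7.8]
156 29 u [-28.7   0.8] v [-11.5   5.6]
164 24 u [-30.2   2.7] v [-10.5   6.3]
172 28 u [-31.   4.] v [-11.7   9. ]
180 26 u [-30.3   3.7] v [-10.7   5.6]
188 20 u [-29.5 -17.3] v [-7.5  4.6]
top 714 ((534.4426879882812, -332.932861328125), (121.30892944335938, 83.88605499267578), 3.5691003799438477)
scene 546 ((515.6187133789062, -336.1600341796875), (158.82151794433594, 91.16787719726562), 4.884925365447998)
```

```bash
python3 - <<'E'
import numpy as np
for n in("top","scene"):
    q=np.loadtxt(n+"_uvt.txt"); q[:,0]+=20.3
    r=np.hypot(q[:,0],q[:,1]); m=(q[:,2]>152)&(q[:,2]<186)&(r>12)
    print(n); print(np.c_[q[m],r[m],np.degrees(np.arctan2(q[m,1],q[m,0]))].round(0)[:45].tolist())
E
python3 - <<'E'
from h import *
t=cv2.imread("pics/top0.png");s=cv2.imread("pics/scene0.png")
a=cv2.resize(t[155:185,265:301],(500,416),interpolation=cv2.INTER_CUBIC)
b=cv2.resize(s[220:268,310:346],(300,400),interpolation=cv2.INTER_CUBIC)
b=cv2.copyMakeBorder(b,0,16,0,0,0)
cv2.imwrite("pics/sh.png",np.hstack([a,b]))
E
```

```text
top
[[12.0, 4.0, 180.0, 13.0, 17.0], [18.0, 6.0, 169.0, 19.0, 19.0], [15.0, 0.0, 182.0, 15.0, 2.0], [15.0, 4.0, 182.0, 16.0, 14.0], [20.0, 6.0, 171.0, 21.0, 16.0], [18.0, 0.0, 183.0, 18.0, 1.0], [21.0, 3.0, 176.0, 21.0, 8.0], [21.0, 6.0, 177.0, 22.0, 17.0]]
scene
[[24.0, 3.0, 181.0, 24.0, 6.0], [17.0, -3.0, 181.0, 17.0, -10.0], [21.0, -2.0, 177.0, 21.0, -5.0], [24.0, -3.0, 178.0, 24.0, -6.0], [19.0, -2.0, 174.0, 19.0, -5.0], [19.0, -4.0, 176.0, 19.0, -13.0], [18.0, -4.0, 172.0, 18.0, -12.0], [19.0, -6.0, 174.0, 20.0, -17.0], [15.0, -4.0, 170.0, 15.0, -15.0], [21.0, -3.0, 169.0, 21.0, -8.0], [15.0, -5.0, 167.0, 16.0, -17.0], [23.0, -3.0, 165.0, 23.0, -7.0], [19.0, -4.0, 163.0, 19.0, -11.0], [16.0, -4.0, 160.0, 17.0, -13.0], [21.0, -4.0, 160.0, 21.0, -10.0], [19.0, -3.0, 157.0, 19.0, -10.0], [21.0, -5.0, 158.0, 21.0, -14.0], [14.0, -5.0, 155.0, 15.0, -19.0], [21.0, -3.0, 153.0, 21.0, -9.0], [-14.0, -4.0, 153.0, 14.0, -165.0]]
```

View pics/sh.png

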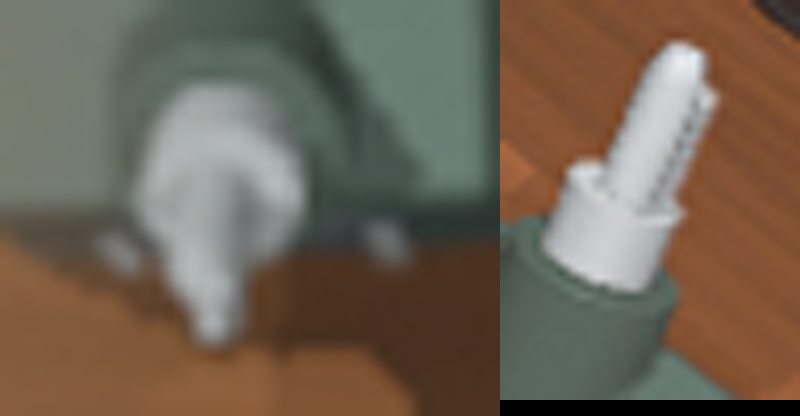

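The crop shows the spline facing the press's front to within a few degrees; the fit gives θ of about +2°. The press yaw is about 1.4°. I'll write a move planner and go for the die.

```bash
cat > plan.py <<'E'
import sys,numpy as np
# usage: plan.py x y z yaw  X Y Z YAW  (mm,deg) commanded -> target
def plan(c,t):
    y=np.radians(c[3]); d=np.array(t[:3])-c[:3]
    return np.round([(np.cos(y)*d[0]+np.sin(y)*d[1])/10,(np.sin(y)*d[0]-np.cos(y)*d[1])/10,-d[2]/10,-(t[3]-c[3])],2)
if __name__=="__main__":
    v=list(map(float,sys.argv[1:])); c=v[:4]
    for i in range(4,len(v),4): print(plan(c,v[i:i+4]).tolist())
E
python3 plan.py 173 -601 219 16.09  300 -480 235 3.6  485 -336 130 3.6 485 -336 36 3.6
python3 - <<'E'
from fit import *
P=np.load("top0.npy");rect(P,[(.3,.5),(-.2,.1),(.010,.025)],"soles")
rect(P,[(.2,.5),(-.8,-.45),(.03,.3)],"anvil")
q=sel(P,[(.57,.62),(-.1,.02),(.004,.04)]); print(np.round(q[:,:].max(0),3),np.round(np.percentile(q[:,2],[50,90]),3))
E
```

```text
[15.56, -8.11, -1.6, 12.49]
[37.32, -16.81, 8.9, 12.49]
[37.32, -16.81, 18.3, 12.49]
soles 944 z 0.0175 [419.  -51.4] [191.4 232.7] 66.98
anvil 1254 z 0.1488 [ 355.7 -608.3] [319.1 139.6] 14.15
[0.618 0.019 0.04 ] [0.013 0.036]
```

```bash
python3 plan.py 173 -601 219 16.09  240 -430 225 3.6  485 -336 130 3.6 485 -336 60 3.6
```

```text
[11.18, -14.57, -0.6, 12.49]
[37.32, -16.81, 8.9, 12.49]
[37.32, -16.81, 15.9, 12.49]
```

>>> {"op": "step_arm", "data": {
  "series": [11.2, -14.6, -0.6, 12.5, 11.2, -14.6, -0.6, 12.5, 11.2, -14.6, -0.6, 12.5, 11.2, -14.6, -0.6, 12.5, 37.3, -16.8, 8.9, 12.5, 37.3, -16.8, 8.9, 12.5, 37.3, -16.8, 8.9, 12.5, 37.3, -16.8, 8.9, 12.5],
  "hand": 8.5
}}

```text
clock: 0.9
eef_pos: [0.4174, -0.3609, 0.1559]
eef_rot: [180.0, 0.0, 3.6]
force: [0.2, -0.2, 0.8]
finger_gap: 0.997
finger_force: 0.0
```

>>> {"op": "step_arm", "data": {
  "series": [0, 0, 0, 0, 0, 0, 0, 0]
}}

```text
clock: 1.1
eef_pos: [0.416, -0.3608, 0.1554]
eef_rot: [-179.9, 0.1, 3.7]
force: [-0.7, -0.6, 0.1]
finger_gap: 0.993
finger_force: 0.0
```

```bash
python3 plan.py 416 -361 155.5 3.6  485 -336 100 3.6 485 -336 36 3.6
```

```text
[7.04, -2.06, 5.55, -0.0]
[7.04, -2.06, 11.95, -0.0]
```

>>> {"op": "step_arm", "data": {
  "series": [7.0, -2.1, 5.5, 0, 7.0, -2.1, 5.5, 0, 7.0, -2.1, 5.5, 0, 7.0, -2.1, 11.9, 0, 7.0, -2.1, 11.9, 0, 7.0, -2.1, 11.9, 0, 7.0, -2.1, 11.9, 0]
}}

```text
clock: 1.8
eef_pos: [0.4842, -0.338, 0.039]
eef_rot: [179.9, -0.0, 3.5]
force: [-0.0, 0.3, 0.2]
finger_gap: 0.994
finger_force: 0.0
```

>>> {"op": "step_arm", "data": {
  "series": [0, 0, 0, 0, 0, 0, 0, 0, 0, 0, 0, 0, 0, 0, 0, 0, 0, 0, 0, 0, 0, 0, 0, 0, 0, 0, 0, 0],
  "hand": 1.5
}}

```text
clock: 2.5
eef_pos: [0.4857, -0.3375, 0.0399]
eef_rot: [179.9, -0.1, 3.6]
force: [-1.3, 1.9, 7.7]
finger_gap: 0.18
finger_force: 3.9
```

Run:
```python
from h import *
im,W=cloud("scene"); cv2.imwrite("pics/g1.png",cv2.resize(im[120:240,190:330],None,fx=4,fy=4,interpolation=cv2.INTER_CUBIC))
print(sensors.get_obs()['eef_pos'])
```

```text
[ 0.48569776 -0.33750056  0.03991425]
```

View pics/g1.png

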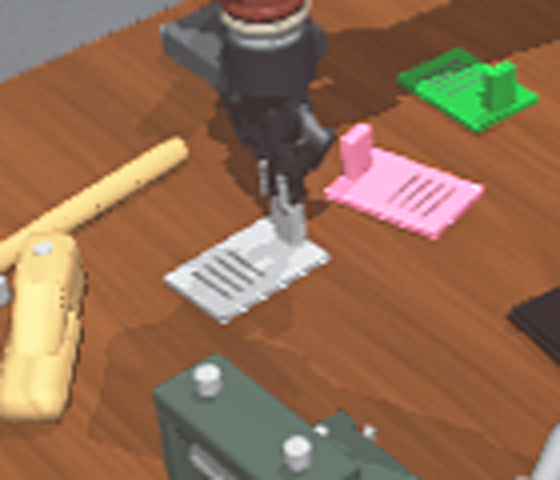

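The gripper is at the tab (crop (290,215)) and the plate has not been disturbed. I'll close further to check the grip.

>>> {"op": "step_arm", "data": {
  "series": [0, 0, 0, 0, 0, 0, 0, 0, 0, 0, 0, 0, 0, 0, 0, 0],
  "hand": 0.5
}}

```text
clock: 2.95
eef_pos: [0.486, -0.3374, 0.0399]
eef_rot: [179.9, -0.1, 3.6]
force: [0.6, 1.5, 7.7]
finger_gap: 0.055
finger_force: 3.5
```

Run:
```python
from h import *
o=sensors.get_obs(); print(o)
im,W=cloud("scene"); 
m=(W[...,0]>.44)&(W[...,0]<.54)&(W[...,1]>-.40)&(W[...,1]<-.28)&(W[...,2]>.02)&(W[...,2]<.06)
q=W[m]; 
v,u=np.nonzero(m)
for i in range(0,len(q),max(1,len(q)//60)): print(u[i],v[i],np.round(q[i]*1e3).astype(int).tolist(),im[v[i],u[i]].tolist())
```

```text
{'clock': 2.95, 'qpos': array([-4.15820829e+01,  2.04900714e+01,  1.03591160e+02,  3.47584030e-02,
        5.57644057e+01,  4.47974453e+01]), 'joint_vel': array([-0.04145006, -0.01794508,  0.01512282, -0.08180939,  0.06314868,
        0.04792304]), 'effort': array([-5.16395364e-01, -3.61389184e+01, -2.27918994e+01, -1.79346660e-01,
       -4.48501194e-01, -3.41987325e-03]), 'eef_pos': array([ 0.48598313, -0.33740966,  0.03987502]), 'eef_rot': array([ 1.79910752e+02, -1.29189079e-01,  3.60105620e+00]), 'force': array([0.63195324, 1.53495623, 7.65489487]), 'wrist_torque': array([0.28474606, 0.07316817, 0.00509474]), 'finger_force': 3.529355168575421, 'finger_gap': 0.05456155099121651}
257 169 [496, -341, 58] [85, 89, 103]
260 169 [490, -331, 60] [147, 146, 146]
257 170 [492, -349, 46] [65, 74, 99]
258 170 [498, -332, 59] [81, 83, 92]
259 170 [495, -331, 58] [149, 150, 149]
260 170 [492, -329, 58] [166, 165, 162]
261 170 [490, -327, 58] [109, 108, 109]
262 170 [488, -323, 59] [70, 69, 76]
263 170 [485, -322, 58] [102, 103, 105]
264 170 [478, -325, 53] [178, 180, 186]
257 171 [490, -351,
[... 1556 characters left out ...]
 30] [151, 150, 157]
258 176 [491, -348, 20] [194, 193, 190]
259 176 [488, -345, 21] [141, 139, 141]
260 176 [493, -331, 31] [143, 144, 146]
261 176 [491, -328, 32] [146, 145, 148]
262 176 [490, -324, 34] [147, 144, 147]
263 176 [486, -324, 31] [161, 158, 159]
264 176 [480, -327, 26] [167, 165, 165]
265 176 [478, -324, 27] [181, 178, 174]
260 177 [492, -333, 25] [143, 143, 144]
261 177 [497, -321, 34] [145, 144, 147]
262 177 [491, -323, 30] [143, 142, 144]
263 177 [489, -320, 30] [159, 158, 158]
264 177 [483, -323, 26] [168, 164, 165]
265 177 [477, -326, 21] [179, 175, 172]
262 178 [492, -323, 26] [143, 141, 143]
263 178 [489, -321, 26] [160, 159, 161]
263 179 [490, -319, 23] [165, 164, 165]
```

Run:
```python
from h import *
im,W=cloud("scene"); t,T=cloud("top")
c=cv2.resize(im[100:200,225:300],None,fx=6,fy=6,interpolation=cv2.INTER_CUBIC)
cv2.imwrite("pics/g2.png",c)
for z in range(50,150,8):
    m=(np.abs(W[...,0]-.486)<.1)&(np.abs(W[...,1]+.337)<.1)&(W[...,2]*1e3>z)&(W[...,2]*1e3<z+8)
    q=W[m]*1e3
    if len(q): print(z,len(q),q.min(0).round(),q.max(0).round())
```

```text
50 15 [ 389. -374.   51.] [ 495. -323.   58.]
58 16 [ 482. -347.   58.] [ 498. -324.   66.]
66 14 [ 479. -355.   67.] [ 499. -316.   74.]
74 19 [ 478. -355.   75.] [ 500. -318.   81.]
82 12 [ 489. -340.   83.] [ 498. -320.   90.]
90 12 [ 493. -368.   91.] [ 500. -321.   97.]
98 28 [ 474. -368.   98.] [ 502. -302.  106.]
106 28 [ 470. -374.  106.] [ 501. -295.  114.]
114 36 [ 470. -375.  114.] [ 504. -290.  122.]
122 38 [ 475. -395.  123.] [ 506. -285.  130.]
130 42 [ 476. -397.  130.] [ 504. -277.  138.]
138 54 [ 469. -394.  138.] [ 504. -274.  146.]
146 56 [ 474. -392.  146.] [ 506. -272.  154.]
```

View pics/g2.png

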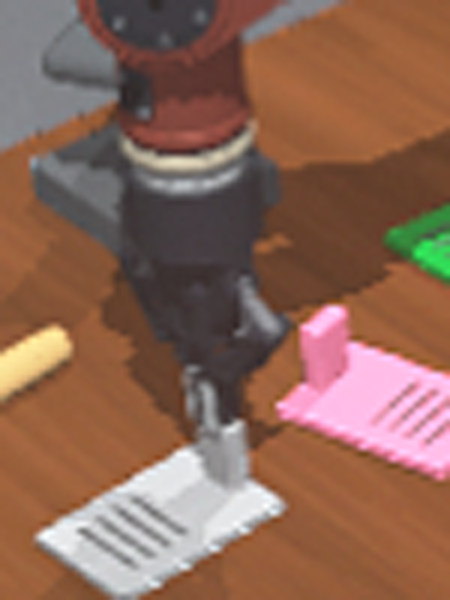

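The fingertips appear to be resting on top of the tab (crop (205,410)), not on either side of it. I'll lift clear and measure where the tips really are.

>>> {"op": "step_arm", "data": {
  "series": [0, 0, -6, 0, 0, 0, -6, 0, 0, 0, -6, 0]
}}

```text
clock: 3.4
eef_pos: [0.4868, -0.3386, 0.1011]
eef_rot: [179.7, -0.3, 3.6]
force: [0.2, -0.3, -0.6]
finger_gap: 0.06
finger_force: 0.0
```

```bash
cat > grip.py <<'E'
from h import *
def show():
    o=sensors.get_obs(); e=o['eef_pos']; im,W=cloud("scene")
    print(np.round(e*1e3,1),o['eef_rot'].round(1),o['finger_gap'].round(3),o['force'].round(1))
    for dz in range(-45,70,6):
        m=(np.hypot(W[...,0]-e[0],W[...,1]-e[1])<.075)&((W[...,2]-e[2])*1e3>dz)&((W[...,2]-e[2])*1e3<dz+6)
        q=(W[m]-e)*1e3
        if len(q): print(dz,len(q),q.min(0).round(),q.max(0).round())
show()
E
python3 grip.py
```

```text
Traceback (most recent call last):
  File "grip.py", line 9, in <module>
    show()
    ~~~~^^
  File "grip.py", line 4, in show
    print(np.round(e*1e3,1),o['eef_rot'].round(1),o['finger_gap'].round(3),o['force'].round(1))
                                                  ^^^^^^^^^^^^^^^^^^^^^
AttributeError: 'float' object has no attribute 'round'
```

```bash
sed -i "s/o\['finger_gap'\].round(3)/o['finger_gap']/" grip.py; python3 grip.py; python3 -c "
from rig import bot; print(bot.finger_overhang)"
```

```text
[ 485.4 -337.4   99. ] [ 1.799e+02 -1.000e-01  3.600e+00] 0.06000613914855678 [-0.9  0.5  0.5]
-45 8 [ -3.  -5. -45.] [  7.  18. -41.]
9 1 [-4.  7. 11.] [-4.  7. 11.]
15 12 [ -7. -17.  15.] [14. 15. 21.]
21 10 [-8. -1. 21.] [10. 15. 26.]
27 13 [-7. -1. 27.] [14. 18. 33.]
33 12 [-3. -6. 33.] [14. 18. 38.]
39 11 [-6. -5. 39.] [12. 16. 45.]
45 6 [ 5. -3. 46.] [12. 18. 51.]
51 7 [ 4. -4. 51.] [12. 18. 57.]
57 21 [-11. -34.  57.] [14. 32. 63.]
63 26 [ -9. -39.  63.] [14. 40. 69.]
69 25 [-14. -36.  69.] [16. 44. 75.]
0.017
```

Run:
```python
from h import *
im,W=cloud("scene"); 
m=camera_model("scene"); T=np.linalg.inv(np.array(m["pose"]))
e=sensors.get_obs()['eef_pos']
for dz in(-.017,0,.056):
    p=T[:3,:3]@(e+[0,0,dz])+T[:3,3]; uv,_=cv2.projectPoints(p.reshape(1,1,3),np.zeros(3),np.zeros(3),np.array(m["camera_matrix"]),np.array(m["distortion"])); print(dz,uv.ravel())
    x,y=uv.ravel(); im[int(round(y)),int(round(x))]=(0,0,255)
cv2.imwrite("pics/g3.png",cv2.resize(im[80:200,210:300],None,fx=5,fy=5,interpolation=cv2.INTER_NEAREST))
```

```text
-0.017 [260.28194185 163.04150728]
0 [259.85809394 159.00184518]
0.056 [258.43120092 145.33069136]
```

View pics/g3.png

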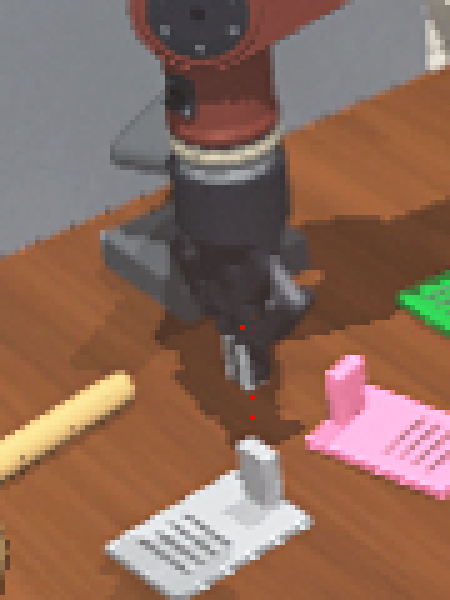

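The picture shows the fingers ending about 26 mm above the projected tip point (crop (240,385) against (252,417)). That agrees with the contact on the tab top: the real tips sit about 12 mm above the reported TCP height. The tab stands undisturbed, so I'll go in deeper.

>>> {"op": "step_arm", "data": {
  "series": [0, 0, 0, 0, 0, 0, 0, 0, 0, 0, 0, 0, 0, 0, 5, 0, 0, 0, 8, 0, 0, 0, 9.1, 0, 0, 0, 9.1, 0, 0, 0, 9.1, 0],
  "hand": 8.5
}}

```text
clock: 4.35
eef_pos: [0.4854, -0.3376, 0.0078]
eef_rot: [179.9, -0.1, 3.6]
force: [0.4, 0.2, 0.4]
finger_gap: 0.996
finger_force: 0.0
```

>>> {"op": "step_arm", "data": {
  "series": [0, 0, 0, 0, 0, 0, 0, 0, 0, 0, 0, 0, 0, 0, 0, 0, 0, 0, 0, 0, 0, 0, 0, 0, 0, 0, 0, 0],
  "hand": 1.0
}}

```text
clock: 5.05
eef_pos: [0.4852, -0.3374, 0.0078]
eef_rot: [179.9, -0.1, 3.6]
force: [-0.8, 1.2, 5.9]
finger_gap: 0.341
finger_force: 60.4
```

```bash
python3 plan.py 485.2 -337.4 7.8 3.6  485.2 -337.4 40 3.6 462.5 -41.7 40 1.4
```

```text
[0.0, 0.0, -3.22, -0.0]
[-0.41, -29.65, -3.22, 2.2]
```

>>> {"op": "step_arm", "data": {
  "series": [0, 0, -3.2, 0, 0, 0, -3.2, 0, -0.4, -29.6, -3.2, 2.2, -0.4, -29.6, -3.2, 2.2, -0.4, -29.6, -3.2, 2.2, -0.4, -29.6, -3.2, 2.2, -0.4, -29.6, -3.2, 2.2, -0.4, -29.6, -3.2, 2.2]
}}

```text
clock: 5.85
eef_pos: [0.4597, -0.0391, 0.0369]
eef_rot: [-179.9, 0.2, 1.4]
force: [1.1, 1.2, -4.7]
finger_gap: 0.341
finger_force: 61.4
```

>>> {"op": "step_arm", "data": {
  "series": [0, 0, 0, 0, 0, 0, 0, 0]
}}

```text
clock: 6.05
eef_pos: [0.4603, -0.0402, 0.0371]
eef_rot: [-180.0, 0.2, 1.6]
force: [0.4, -0.5, -4.1]
finger_gap: 0.341
finger_force: 61.9
```

```bash
cat > diefit.py <<'E'
from fit import *
for n in("top","scene"):
    im,P=cloud(n); im=im.astype(int); e=sensors.get_obs()['eef_pos']
    m=(im.min(2)>110)&(im.max(2)-im.min(2)<40)&(np.abs(P[...,0]-e[0]-.05)<.09)&(np.abs(P[...,1]-e[1])<.06)&(P[...,2]<.052)&(P[...,2]>.004)
    q=P[m]; print(n,m.sum(),np.round(np.percentile(q[:,2],[10,50,90]),3),[np.round(v,1) for v in cv2.minAreaRect((q[:,:2]*1e3).astype(np.float32))], 'x range',q[:,0].min(),q[:,0].max())
print(sensors.get_obs()['eef_pos'],sensors.get_obs()['eef_rot'],sensors.get_obs()['finger_gap'])
E
python3 diefit.py
python3 - <<'E'
from h import *
im=cv2.imread("pics/top0.png")
a,W=cloud("top");s,S=cloud("scene")
cv2.imwrite("pics/p1.png",np.hstack([cv2.resize(a[110:230,250:380],(433,400)),cv2.resize(s[160:270,200:330],(367,311)) if 0 else cv2.resize(s[150:270,200:310],(367,400))]))
E
```

```text
top 262 [0.03  0.036 0.04 ] [array([570.1, -36.2]), array([113.1,  76.5]), np.float64(79.4)] x range 0.5236452606224351 0.5997739703714513
scene 719 [0.034 0.038 0.041] [array([521.2, -35.1]), array([113.4, 145.9]), np.float64(86.8)] x range 0.44957494213626903 0.5970244332069593
[ 0.46172887 -0.04211521  0.03797732] [1.79985996e+02 4.42015194e-02 1.37944566e+00] 0.34175852121129546
```

View pics/p1.png

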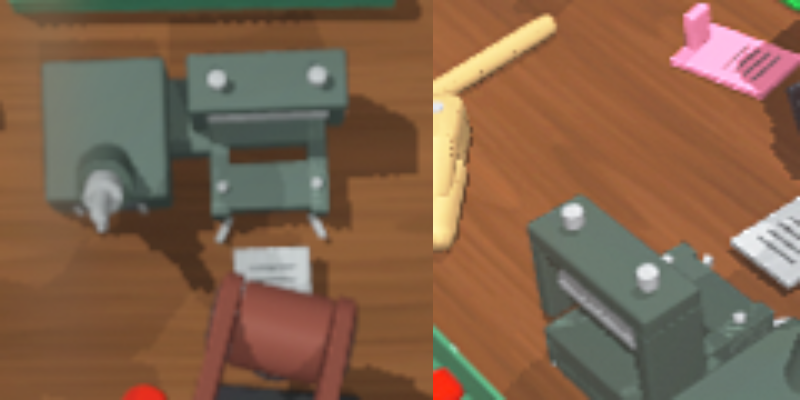

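The picture shows the die's nose (crop (235–310, 250)) centred between the flared guides at (225,228) and (318,228). I'll lower and slide in.

>>> {"op": "step_arm", "data": {
  "series": [0, 0, 2.0, 0, 0, 0, 2.9, 0, 1, 0, 2.9, 0, 3, 0, 2.9, 0, 5, 0, 2.9, 0, 6, 0, 2.9, 0, 7, 0, 2.9, 0, 7, 0, 2.9, 0]
}}

```text
clock: 7.05
eef_pos: [0.5333, -0.0403, 0.0099]
eef_rot: [180.0, -0.1, 1.4]
force: [0.5, -1.0, -4.4]
finger_gap: 0.34
finger_force: 62.0
```

>>> {"op": "step_arm", "data": {
  "series": [1, 0, 0.1, 0, 2, 0, 0.1, 0, 3, 0, 0.1, 0, 4, 0, 0.1, 0, 4.5, 0, 0.1, 0, 4.8, 0, 0.1, 0, 4.8, 0, 0.1, 0]
}}

```text
clock: 7.75
eef_pos: [0.5804, -0.0387, 0.0086]
eef_rot: [180.0, -0.0, 1.4]
force: [-0.8, 0.3, -4.9]
finger_gap: 0.337
finger_force: 61.9
```

>>> {"op": "step_arm", "data": {
  "series": [0.4, 0, 0, 0, 0.7, 0, 0, 0, 0.9, 0, 0, 0, 1.1, 0, 0, 0, 1.3, 0, 0, 0, 1.3, 0, 0, 0]
}}

```text
clock: 8.35
eef_pos: [0.5875, -0.0384, 0.0082]
eef_rot: [-180.0, 0.7, 1.4]
force: [-14.2, -1.4, 7.7]
finger_gap: 0.341
finger_force: 63.6
```

>>> {"op": "step_arm", "data": {
  "series": [0, 0, 0, 0, 0, 0, 0, 0, 0, 0, 0, 0, 0, 0, -1, 0, 0, 0, -4, 0, 0, 0, -8, 0, 0, 0, -12, 0, -1, 0, -16, 0],
  "hand": 5.0
}}

```text
clock: 9.15
eef_pos: [0.5844, -0.0388, 0.1717]
eef_rot: [180.0, -0.2, 1.4]
force: [-0.1, -0.1, -0.2]
finger_gap: 0.584
finger_force: 0.0
```

Run:
```python
from fit import *
o=sensors.get_obs(); print(o['eef_pos'],o['eef_rot'],o['force'])
for n in("top","scene"):
    im,P=cloud(n); 
    q=rect(P,[(.55,.60),(-.07,0),(.046,.056)],"tab"+n)
    q=rect(P,[(.60,.67),(-.10,.03),(.040,.049)],"bar"+n)
    # crank again
    rect(P,[(.45,.6),(.28,.42),(.026,.036)],"hub"); rect(P,[(.36,.45),(.28,.42),(.03,.07)],"handle")
```

```text
[ 0.58435769 -0.03875176  0.17171707] [179.97286739  -0.18270144   1.40083038] [-0.09319573 -0.10602658 -0.18880399]
tabtop 1 z 0.0472 [584.  -24.6] [0. 0.] 0.0
bartop 0 z nan [0. 0.] [0. 0.] 0.0
hub 111 z 0.0319 [512.6 339.3] [43.9 51.6] 77.82
handle 46 z 0.0583 [390.9 364.4] [21.  22.2] 18.4
tabscene 39 z 0.0516 [587.9 -38.7] [34.4 15. ] 82.91
barscene 370 z 0.0448 [638.7 -35.8] [ 65.7 127.2] 2.54
hub 203 z 0.0316 [511.  341.7] [44.9 54.9] 77.54
handle 101 z 0.0547 [391.8 368.7] [21.  22.2] 55.33
  return _methods._mean(a, axis=axis, dtype=dtype,
  ret = ret.dtype.type(ret / rcount)
```

The die is home: the tab reads x = 588 against 587.5 expected. Now the crank, coming in around the shaft.

```bash
python3 plan.py 582.5 -38.8 170 1.4  430 -40 150 1.4  391 366 130 -14 391 366 20 -14
```

```text
[-15.25, -0.25, 2.0, -0.0]
[-18.16, -40.94, 4.0, 15.4]
[-18.16, -40.94, 15.0, 15.4]
```

>>> {"op": "step_arm", "data": {
  "series": [-15, -0.2, 2, 0, -15, -0.2, 2, 0, -15, -0.2, 2, 0, -15, -0.2, 2, 0, -18.2, -40.9, 4, 15.4, -18.2, -40.9, 4, 15.4, -18.2, -40.9, 4, 15.4, -18.2, -40.9, 4, 15.4],
  "hand": 8.5
}}

```text
clock: 10.05
eef_pos: [0.4152, 0.1448, 0.1403]
eef_rot: [-179.9, -0.1, -14.1]
force: [0.3, -0.4, -0.3]
finger_gap: 0.993
finger_force: 0.0
```

>>> {"op": "step_arm", "data": {
  "series": [0, 0, 0, 0, 0, 0, 0, 0]
}}

```text
clock: 10.25
eef_pos: [0.4147, 0.1443, 0.1399]
eef_rot: [180.0, -0.0, -13.8]
force: [0.4, 0.5, 0.5]
finger_gap: 0.996
finger_force: 0.0
```

```bash
python3 plan.py 414.7 144.3 140 -14  391 366 130 -14 391 366 20 -14
```

```text
[-7.66, -20.94, 1.0, -0.0]
[-7.66, -20.94, 12.0, -0.0]
```

>>> {"op": "step_arm", "data": {
  "series": [-7.7, -20.9, 1, 0, -7.7, -20.9, 1, 0, -7.7, -20.9, 1, 0, -7.7, -20.9, 1, 0, -7.7, -20.9, 1, 0, -7.7, -20.9, 1, 0]
}}

```text
clock: 10.85
eef_pos: [0.3917, 0.3659, 0.1299]
eef_rot: [-179.9, -0.0, -14.0]
force: [-0.5, -0.2, -0.3]
finger_gap: 0.994
finger_force: 0.0
```

>>> {"op": "step_arm", "data": {
  "series": [0, 0, 4, 0, 0, 0, 8, 0, 0, 0, 11, 0, 0, 0, 11, 0, 0, 0, 11, 0]
}}

```text
clock: 11.35
eef_pos: [0.3912, 0.3628, 0.0197]
eef_rot: [179.9, 0.0, -14.2]
force: [0.6, 0.3, 0.1]
finger_gap: 0.997
finger_force: 0.0
```

>>> {"op": "step_arm", "data": {
  "series": [0, 0, 0, 0, 0, 0, 0, 0, 0, 0, 0, 0, 0, 0, 0, 0, 0, 0, 0, 0, 0, 0, 0, 0, 0, 0, 0, 0],
  "hand": 1.0
}}

```text
clock: 12.05
eef_pos: [0.3913, 0.3654, 0.0209]
eef_rot: [-179.9, -0.1, -14.0]
force: [-1.0, -0.1, 6.0]
finger_gap: 0.256
finger_force: 58.9
```

```bash
cat > crk.py <<'E'
from fit import *
import sys
def crank(box,zmin=.006):
    out=[]
    for n in("top","scene"):
        im,P=cloud(n); im=im.astype(int)
        b=np.array(box); m=np.all((P>b[:,0])&(P<b[:,1]),2)
        out.append((n,im[m],P[m]))
    return out
if __name__=="__main__":
    P=np.load("top0.npy")
    for n,c,q in crank([(.36,.6),(.28,.42),(.026,.036)]):
        k=q[:,0]>.47; r=cv2.minAreaRect((q[k,:2]*1e3).astype(np.float32)); print(n,k.sum(),np.round(r[0],1),np.round(r[1],1),r[2])
    print(sensors.get_obs()['eef_pos'])
E
python3 crk.py
```

```text
top 110 [512.6 339.3] [43.3 51.7] 78.16291809082031
scene 201 [510.7 340.9] [44.4 56.2] 79.10157775878906
[0.39126878 0.36535611 0.02094149]
```

>>> {"op": "step_arm", "data": {
  "series": [0, 0, -1, 0, 0, 0, -2.5, 0, 0, 0, -4, 0, 0, 0, -6, 0, 0, 0, -8, 0, 0, 0, -10, 0, 0, 0, -11, 0, 0, 0, -11, 0]
}}

```text
clock: 12.95
eef_pos: [0.3918, 0.3655, 0.1322]
eef_rot: [-179.8, -0.2, -14.0]
force: [-0.6, -0.3, -3.7]
finger_gap: 0.26
finger_force: 58.9
```

```bash
cat > tilt.py <<'E'
from fit import *
# dark-grey crank points relative to eef, in frame along arm (s), side (w), z
def look(yaw,save=None):
    o=sensors.get_obs(); e=o['eef_pos']; print(np.round(e*1e3,1),o['eef_rot'].round(1),o['force'].round(1),round(o['finger_gap'],3))
    f=np.array([np.cos(np.radians(yaw)),np.sin(np.radians(yaw)),0]); l=np.array([-f[1],f[0],0])
    for n in("top","scene"):
        im,P=cloud(n); d=P-e; s=d@f*1e3; w=d@l*1e3; z=d[...,2]*1e3
        m=(s>15)&(s<165)&(abs(w)<28)&(z>-80)&(z<80)&(P[...,2]>.012)
        print(n,m.sum())
        for a in range(15,165,10):
            k=m&(s>=a)&(s<a+10)
            if k.sum()>3: print(a,k.sum(),'w',np.round(np.percentile(w[k],[3,50,97]),1),'z',np.round(np.percentile(z[k],[3,50,97]),1))
        if save: cv2.imwrite(f"pics/{save}_{n}.png",im)
if __name__=="__main__":
    import sys; look(float(sys.argv[1]),*sys.argv[2:])
E
python3 tilt.py -12
```

```text
[391.8 365.5 132.2] [-179.8   -0.2  -14. ] [-0.6 -0.3 -3.7] 0.26
top 367
15 18 w [-10.8  -2.    8.2] z [-13.2  -8.4  -2.2]
25 20 w [-9.6 -0.6  9.3] z [-15.1  -9.2  -4.2]
35 22 w [-9.5 -2.   9.5] z [-19.4  -9.1  -2.6]
45 19 w [-9.6 -3.   8.1] z [-15.8  -9.7  -5.3]
55 20 w [-10.1  -0.5  10.3] z [-17.   -8.8  -4.2]
65 21 w [-9.2 -1.   8.4] z [-19.2  -8.8  -3.1]
75 19 w [-9.3 -2.2  7.8] z [-19.4  -9.6  -4.5]
85 20 w [-9.6 -1.9  9.3] z [-18.   -8.6  -5.6]
95 42 w [-19.8  -0.6  20.6] z [-22.9   6.9  11.8]
105 40 w [-20.4   2.1  19.6] z [-24.4   6.5  12.9]
115 34 w [-20.6  -1.   19.2] z [-17.1   6.2  16.6]
125 31 w [-20.8  10.9  20.1] z [-23.2   3.3  10.5]
135 41 w [-20.5  -0.5  19.3] z [-23.2   6.2  12.3]
145 20 w [-20.5   1.5  21.4] z [-11.5   5.2  13. ]
scene 651
15 36 w [-9.9  3.7 21.3] z [-16.6  -8.7  78.4]
25 30 w [-8.2  3.4 11.1] z [-19.9 -10.   -6.5]
35 28 w [-9.6  4.4 12. ] z [-16.8 -10.5  -6. ]
45 30 w [-10.5   3.8  11.5] z [-17.   -9.6  -4.9]
55 30 w [-8.8  3.8 11.3] z [-18.4 -10.4  -5.9]
65 30 w [-9.2  2.2 11.5] z [-17.1 -10.6  -6.7]
75 21 w [-10.    5.7  12.2] z [-19.6 -11.3  -5.4]
85 10 w [-20.2   4.6  20.6] z [-16.4   5.4   6.6]
95 74 w [-17.5  11.5  22. ] z [-20.4   5.5  10.8]
105 84 w [-16.8  -4.   21.3] z [-22.3   1.2  10.4]
115 69 w [-16.8  14.8  22.4] z [-22.6   1.5  10.2]
125 55 w [-18.7  18.9  22.4] z [-23.4   2.2   8.5]
135 107 w [-17.3   7.2  22.3] z [-23.6  -4.8   8.8]
145 47 w [-18.1  -1.5  22.6] z [-20.5  -0.3   9.8]
```

The crank is held flat, with its underside 23.5 mm below the TCP. Since the tool can't tilt, I'll pivot the crank in the grip by pressing its hub down on the gearbox's front edge, to the left of the boss.

```bash
python3 plan.py 391.5 365.5 131 -14  507 182 131 1.4 507 182 112 1.4
```

```text
[15.65, 15.01, -0.0, -15.4]
[15.65, 15.01, 1.9, -15.4]
```

>>> {"op": "step_arm", "data": {
  "series": [3, 3, 0, -3, 6, 6, 0, -7, 9, 9, 0, -10, 12, 12, 0, -13, 15.6, 15, 0, -15.4, 15.6, 15, 0, -15.4, 15.6, 15, 0, -15.4]
}}

```text
clock: 13.75
eef_pos: [0.5046, 0.18, 0.128]
eef_rot: [180.0, 0.2, 1.2]
force: [-0.5, 1.4, -3.0]
finger_gap: 0.257
finger_force: 59.6
```

```bash
python3 tilt.py 3.4 | grep -v "^[2345678]5"
```

```text
[504.6 180.  128. ] [180.    0.2   1.2] [-0.5  1.4 -3. ] 0.257
top 260
95 41 w [-21.5  -0.1  20.2] z [-18.6   7.   12.4]
105 43 w [-26.1  -7.7  18.9] z [-65.7   4.2  12.6]
115 40 w [-24.4  -9.   18.9] z [-48.6   4.4  11.1]
125 37 w [-22.6  -1.6  18.5] z [-46.3  -3.   10.1]
135 52 w [-23.9  -2.1  17.8] z [-47.2   0.6  11.2]
145 27 w [-27.6 -15.7  18.3] z [-46.5   2.1   9.9]
155 20 w [-26.4 -14.7   3.2] z [-47.2 -41.8 -37.3]
scene 878
15 32 w [-10.2   8.4  23.7] z [-17.8  -8.6  78.9]
95 70 w [-17.6   4.2  24.3] z [-22.3   6.3  10.5]
105 76 w [-16.1   8.3  24.1] z [-22.9   2.1  10.2]
115 98 w [-15.9   9.3  24.4] z [-75.1  -5.7  10.3]
125 71 w [-16.9  10.2  24.3] z [-75.6  -4.    9.6]
135 136 w [-26.    5.4  23.6] z [-73.9 -32.5   7.9]
145 170 w [-25.3   2.4  23.3] z [-71.1 -18.8   7.7]
155 67 w [-25.9   2.8   9.8] z [-76.7 -45.6 -40.2]
```

>>> {"op": "step_arm", "data": {
  "series": [0, 0, 1, 0, 0, 0, 1.8, 0, 0, 0, 2.3, 0, 0, 0, 2.9, 0, 0, 0, 3.5, 0, 0, 0, 4.2, 0, 0, 0, 5, 0]
}}

```text
clock: 14.55
eef_pos: [0.5045, 0.1817, 0.0803]
eef_rot: [-180.0, 0.1, 1.4]
force: [-8.9, -0.2, 5.0]
finger_gap: 0.256
finger_force: 60.9
```

```bash
python3 tilt.py 3.4|grep -v "^[1]"
```

```text
[504.5 181.7  80.3] [-1.8e+02  1.0e-01  1.4e+00] [-8.9 -0.2  5. ] 0.256
top 272
85 5 w [-1.9  3.8  7.9] z [11.  15.8 17.3]
95 34 w [-19.2  -2.3  17.6] z [12.6 32.2 39. ]
scene 863
25 21 w [-6.8  6.6 11.4] z [-13.   -1.5   2. ]
35 25 w [-7.4  5.  11.4] z [-9.9  1.1  2.6]
45 20 w [-6.   6.  12.1] z [-6.   1.9  5.5]
55 22 w [-6.5  5.6 11.5] z [-5.4  5.1  8.1]
65 25 w [-6.7  7.5 12.3] z [-4.1  7.2 11.3]
75 18 w [-6.5  6.8 11.5] z [-0.8  9.9 12.5]
95 37 w [-18.1   2.3  22.1] z [19.4 33.8 37.2]
```

The crank pivots in the grip as intended, about 13° so far with low force. Continuing.

>>> {"op": "step_arm", "data": {
  "series": [0, 0, 0.7, 0, 0, 0, 1.4, 0, 0, 0, 2.1, 0, 0, 0, 2.7, 0, 0, 0, 3.2, 0, 0, 0, 3.2, 0]
}}

```text
clock: 15.25
eef_pos: [0.5039, 0.1813, 0.047]
eef_rot: [180.0, 0.2, 1.4]
force: [-6.7, -0.3, 2.8]
finger_gap: 0.255
finger_force: 61.6
```

```bash
cat >> tilt.py <<'E'
def slope(yaw):
    o=sensors.get_obs(); e=o['eef_pos']; print(np.round(e*1e3,1),o['force'].round(1),o['eef_rot'].round(1),round(o['finger_gap'],3))
    f=np.array([np.cos(np.radians(yaw)),np.sin(np.radians(yaw)),0]); l=np.array([-f[1],f[0],0])
    for n in("top","scene"):
        im,P=cloud(n); d=P-e; s=d@f*1e3; w=d@l*1e3; z=d[...,2]*1e3
        m=(s>18)&(s<82)&(abs(w)<15)&(z>-40)&(z<50)&(P[...,2]>.012)
        if m.sum()<20: print(n,'few');continue
        p=np.polyfit(s[m],z[m],1)
        for _ in range(15):   # upper face
            r=z-np.polyval(p,s); k=m&(r>-1.5)&(r<4); p=np.polyfit(s[k],z[k],1)
        wm=[np.percentile(w[k&(s>a)&(s<a+16)],[5,95]).round(1).tolist() for a in(18,34,50,64)]
        print(n,k.sum(),'tilt',np.degrees(np.arctan(p[0])).round(2),'top z at s=0',p[1].round(1),'w',wm)
E
python3 -c "
from tilt import *; slope(3.4)"
```

```text
[503.9 181.3  47. ] [-6.7 -0.3  2.8] [180.    0.2   1.4] 0.255
top few
scene 33 tilt 24.4 top z at s=0 -3.5 w [[-5.9, 7.7], [-5.1, 8.9], [-6.1, 8.2], [-5.6, 11.5]]
```

>>> {"op": "step_arm", "data": {
  "series": [0, 0, 0.7, 0, 0, 0, 1.3, 0, 0, 0, 1.5, 0, 0, 0, 1.5, 0]
}}

```text
clock: 15.75
eef_pos: [0.506, 0.1813, 0.0329]
eef_rot: [-180.0, -0.0, 1.4]
force: [-3.6, 0.1, 2.8]
finger_gap: 0.256
finger_force: 61.8
```

```bash
python3 -c "
from tilt import *; slope(3.4)"
```

```text
[506.  181.3  32.9] [-3.6  0.1  2.8] [-180.    -0.     1.4] 0.256
top fewTraceback (most recent call last):
  File "<string>", line 2, in <module>
    from tilt import *; slope(3.4)
                        ~~~~~^^^^^
  File "tilt.py", line 26, in slope
    wm=[np.percentile(w[k&(s>a)&(s<a+16)],[5,95]).round(1).tolist() for a in(18,34,50,64)]
        ~~~~~~~~~~~~~^^^^^^^^^^^^^^^^^^^^^^^^^^^^
    return _quantile_unchecked(
        a, q, axis, out, overwrite_input, method, keepdims, weights)
    return _ureduce(a,
                    func=_quantile_ureduce_func,
    ...<5 lines>...
                    overwrite_input=overwrite_input,
                    method=method)
    r = func(a, **kwargs)
    result = _quantile(arr,
                       quantiles=q,
    ...<2 lines>...
                       out=out,
                       weights=wgt)
    slices_having_nans = np.isnan(arr[-1, ...])
                                  ~~~^^^^^^^^^
IndexError: index -1 is out of bounds for axis 0 with size 0
```

>>> {"op": "step_arm", "data": {
  "series": [0, 0, -2, 0, 0, 0, -5, 0, 0, 0, -9, 0, -2, 0, -13, 0, -4, 0, -15, 0, -4, 0, -15, 0, -4, 0, -15, 0, -4, 0, -15, 0]
}}

```text
clock: 16.65
eef_pos: [0.4648, 0.1798, 0.1808]
eef_rot: [180.0, 0.2, 1.4]
force: [-0.4, -0.4, -4.2]
finger_gap: 0.255
finger_force: 61.1
```

```bash
cat > model.py <<'E'
from fit import *
from scipy.spatial.transform import Rotation as Ro
# fit crank pose by point-to-box distances: hub, arm, handle
def sdbox(p,lo,hi):
    c=(np.array(lo)+hi)/2; h=(np.array(hi)-lo)/2; q=np.abs(p-c)-h
    return np.linalg.norm(np.maximum(q,0),axis=1)+np.minimum(q.max(1),0)
def sd(p):
    hub=sdbox(p,[-20,-21,0],[32,21,32]); hole=np.minimum(sdbox(p,[-11.2,-11.2,-50],[11.2,11.2,99]),sdbox(p,[0,-6,-50],[23.5,6,99])); hub=np.maximum(hub,-hole)
    return np.minimum(hub,sdbox(p,[30,-10,0],[118,10,14]))
def fit(names=("top","scene"),yaw0=183.4,tilt0=31.5,quiet=False):
    o=sensors.get_obs(); e=o['eef_pos']*1e3; Q=[];res=[]
    x0=None
    def T(v): return Ro.from_euler('ZYX',[v[3],v[4],v[5]],degrees=True)
    for n in names:
        im,P=cloud(n); p=P.reshape(-1,3)*1e3; R=T([0,0,0,yaw0,tilt0,0])
        org=e+np.array([0,0,25.])+R.apply([-130,0,-48.]); 
        loc=R.inv().apply(p-org); k=(loc[:,0]>-40)&(loc[:,0]<112)&(abs(loc[:,1])<38)&(loc[:,2]>-25)&(loc[:,2]<55)&(p[:,2]>12)
        q=p[k]; v0=np.r_[org,yaw0,tilt0,0]
        f=lambda v:sd(T(v).inv().apply(q-v[:3]))
        r=least_squares(f,v0,loss='soft_l1',f_scale=1.5,x_scale=[1,1,1,1,1,1])
        h=T(r.x).apply([130,0,48])+r.x[:3]-e
        if not quiet: print(n,len(q),'org',r.x[:3].round(1),'yaw,tilt,roll',r.x[3:].round(1),'med',np.median(abs(r.fun)).round(2),'grip-eef',h.round(1))
        res.append(r.x)
    print('eef',e.round(1),o['eef_rot'].round(2),'force',o['force'].round(1))
    return np.array(res)
if __name__=="__main__": fit()
E
python3 model.py
```

```text
top 294 org [599.4 188.8 240.9] yaw,tilt,roll [184.2  34.5   0.5] med 0.93 grip-eef [ 0.6 -0.5 25.9]
scene 488 org [598.  189.4 240.2] yaw,tilt,roll [184.4  33.6   2. ] med 0.78 grip-eef [-1.3  0.9 27.5]
eef [464.8 179.8 180.8] [1.7996e+02 1.6000e-01 1.3700e+00] force [-0.4 -0.4 -4.2]
```

```bash
cat > shaftfit.py <<'E'
from model import *
def cyl(p,r,lo,hi):
    a=np.hypot(p[:,0],p[:,1])-r; b=np.abs(p[:,2]-(lo+hi)/2)-(hi-lo)/2
    q=np.c_[a,b]; return np.linalg.norm(np.maximum(q,0),axis=1)+np.minimum(q.max(1),0)
def ssd(p):
    d=np.minimum(cyl(p,19,-25,0),cyl(p,10,0,42)); d=np.minimum(d,cyl(p,30,-60,-25)); d=np.minimum(d,cyl(p,8.,42,47));d=np.minimum(d,cyl(p,6.5,47,52))
    return np.minimum(d,sdbox(p,[0,-4.5,0],[21,4.5,36]))
for n in("top","scene"):
    P=np.load(n+"0.npy").reshape(-1,3)*1e3
    for th0 in(-15,0,15):
        v0=np.array([617.,131.,133.,th0,31.5,1.4])
        T=lambda v:Ro.from_euler('ZYZ',[v[5]+180,v[4],v[3]],degrees=True)
        loc=T(v0).inv().apply(P-v0[:3]); k=(np.hypot(loc[:,0],loc[:,1])<36)&(loc[:,2]>-34)&(loc[:,2]<58); q=P[k]
        f=lambda v:np.r_[ssd(T(v).inv().apply(q-v[:3])),(v[4]-31.5)*10,(v[5]-1.4)*5]
        r=least_squares(f,v0,loss='soft_l1',f_scale=1.5)
        print(n,len(q),'seat',r.x[:3].round(1),'theta,tilt,yaw',r.x[3:].round(1),'cost',r.cost.round(1),np.median(abs(r.fun)).round(2))
E
python3 shaftfit.py
```

```text
top 253 seat [615.3 130.9 131.3] theta,tilt,yaw [117.2  31.5   1.4] cost 388.9 1.34
top 253 seat [615.5 130.9 131.7] theta,tilt,yaw [ 2.4 31.4  1.4] cost 324.8 1.16
top 253 seat [615.5 130.9 131.7] theta,tilt,yaw [362.4  31.4   1.4] cost 324.8 1.16
scene 451 seat [613.5 131.3 132.1] theta,tilt,yaw [ 0.7 31.3  1.4] cost 367.0 0.96
scene 451 seat [613.5 131.3 132.1] theta,tilt,yaw [ 0.7 31.3  1.4] cost 367.0 0.96
scene 451 seat [613.  131.3 131.9] theta,tilt,yaw [-141.4   31.5    1.4] cost 578.1 1.1
```

Both cameras agree: crank tilt is about 34°, its turn about 2.5°, and the shaft's turn about 1.6°. The vector from the crank origin to the seat is (15.8, -58, -108.7) mm. I'll move to 60 mm above the seat along the shaft axis.

>>> {"op": "step_arm", "data": {
  "series": [-3.3, 2, 1, 0, -3.3, 4, 2, 0, -3.3, 5.8, 3.2, 0, -3.3, 5.8, 3.2, 0, -2.5, 5.84, 4.5, 0, -1.7, 5.84, 5.7, 0, -1.7, 5.84, 5.7, 0, -1.7, 5.84, 5.7, 0]
}}

```text
clock: 17.55
eef_pos: [0.4496, 0.1216, 0.1252]
eef_rot: [-180.0, 0.1, 1.4]
force: [1.3, 0.2, -3.3]
finger_gap: 0.254
finger_force: 61.1
```

```bash
cat > rel.py <<'E'
from model import *
r=fit()
seat=np.array([[615.5,130.9,131.7],[613.5,131.3,132.1]])
a=np.array([-.5224,-.0128,.8526]); e1=np.array([-.8523,-.0208,-.5225]); e2=np.cross(a,e1)
for i in(0,1):
    d=r[i][:3]-seat[i]; b=Ro.from_euler('ZYX',r[i][3:],degrees=True).as_matrix()[:,2]
    # offset of hole axis from shaft axis at hub bottom and mid, tip
    print('along',(d@a).round(1),'front',(d@e1).round(1),'right',(d@e2).round(1))
E
python3 rel.py
python3 - <<'E'
from h import *
a,_=cloud("top"); s,_=cloud("scene")
cv2.imwrite("pics/e1.png",np.hstack([cv2.resize(a[135:215,255:315],(390,520),interpolation=cv2.INTER_CUBIC),cv2.resize(s[190:270,305:365],(390,520),interpolation=cv2.INTER_CUBIC)]))
E
```

```text
top 300 org [584.1 130.7 185.9] yaw,tilt,roll [ 1.851e+02  3.480e+01 -1.000e-01] med 1.08 grip-eef [ 0.8 -2.9 25.9]
scene 505 org [584.5 131.6 182.7] yaw,tilt,roll [184.7  31.8   2.1] med 1.62 grip-eef [-0.6  0.5 29.8]
eef [449.6 121.6 125.2] [-1.80e+02  1.10e-01  1.39e+00] force [ 1.3  0.2 -3.3]
along 62.7 front -1.6 right -0.6
along 58.3 front -1.7 right -1.0
```

View pics/e1.png

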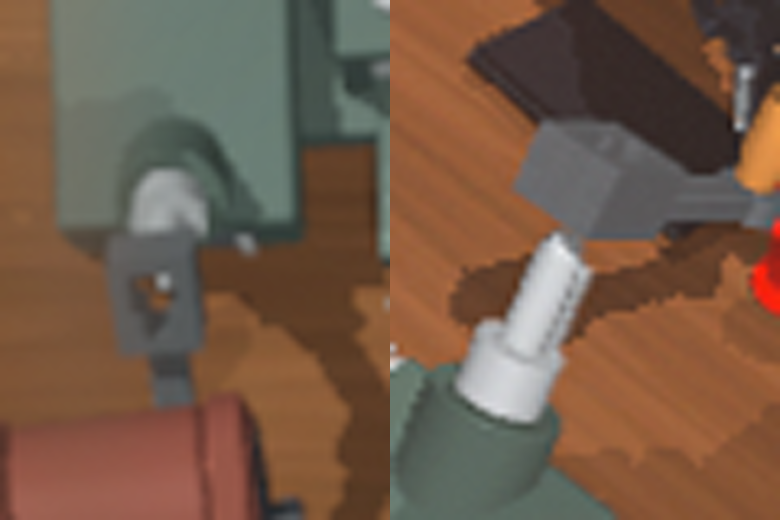

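The top view shows the shaft tip through the hub's hole (tip at crop (163,282), hole centre at about (152,290)), and the side view shows the hub just above the tip. I'll apply a small correction and slide down the axis.

>>> {"op": "step_arm", "data": {
  "series": [-0.13, 0.07, 0.07, 0, 0.08, 0.07, 0.41, 0, 0.29, 0.07, 0.75, 0, 0.5, 0.07, 1.09, 0, 0.71, 0.07, 1.43, 0, 0.91, 0.07, 1.78, 0, 0.91, 0.07, 1.78, 0]
}}

```text
clock: 18.45
eef_pos: [0.4588, 0.1209, 0.1071]
eef_rot: [180.0, 0.1, 1.4]
force: [0.1, -0.8, -3.2]
finger_gap: 0.255
finger_force: 61.1
```

```bash
python3 rel.py; python3 -c "
from rig import sensors; o=sensors.get_obs(); print(o['wrist_torque'],o['finger_force'])"
```

```text
top 299 org [593.4 130.4 167.5] yaw,tilt,roll [185.   34.3   1. ] med 1.11 grip-eef [ 0.6 -1.4 26.8]
scene 535 org [593.6 127.3 163.4] yaw,tilt,roll [182.6  30.8   9.7] med 1.86 grip-eef [-1.3  8.3 30.4]
eef [458.8 120.9 107.1] [1.7999e+02 8.0000e-02 1.3800e+00] force [ 0.1 -0.8 -3.2]
along 42.1 front 0.1 right -0.1
along 37.1 front 0.7 right 3.5
[-0.01292757  0.29872761  0.02485809] 61.122603211551905
```

>>> {"op": "step_arm", "data": {
  "series": [0.3, 0, 0.4, 0, 0.55, 0, 0.83, 0, 0.8, 0, 1.26, 0, 1.07, 0, 1.68, 0, 1.33, 0, 2.1, 0, 1.33, 0, 2.1, 0]
}}

```text
clock: 19.15
eef_pos: [0.4721, 0.1212, 0.086]
eef_rot: [180.0, 0.1, 1.4]
force: [-0.6, -0.2, -4.2]
finger_gap: 0.259
finger_force: 61.1
```

>>> {"op": "step_arm", "data": {
  "series": [0.25, 0, 0.43, 0, 0.5, 0, 0.85, 0, 0.68, 0, 1.11, 0, 0.8, 0, 1.3, 0, 0.9, 0, 1.45, 0, 0.98, 0, 1.6, 0, 0.98, 0, 1.6, 0]
}}

```text
clock: 19.85
eef_pos: [0.4816, 0.1215, 0.0707]
eef_rot: [180.0, 0.1, 1.4]
force: [-2.3, -0.6, -1.9]
finger_gap: 0.259
finger_force: 61.3
```

```bash
python3 rel.py
```

```text
top 375 org [619.4 133.  125.8] yaw,tilt,roll [184.5  10.3 -12.6] med 6.42 grip-eef [ 2.8 -9.5 78. ]
scene 697 org [617.6 119.1 138.4] yaw,tilt,roll [178.4  25.2  90. ] med 4.24 grip-eef [19.8 48.8 12.5]
eef [481.6 121.5  70.7] [1.7999e+02 8.0000e-02 1.3900e+00] force [-2.3 -0.6 -1.9]
along -7.1 front -0.3 right -2.0
along 3.4 front -6.6 right 12.3
```

>>> {"op": "step_arm", "data": {
  "series": [0.13, 0, 0.21, 0, 0.26, 0, 0.43, 0, 0.26, 0, 0.43, 0]
}}

```text
clock: 20.25
eef_pos: [0.4831, 0.1216, 0.0667]
eef_rot: [180.0, 0.2, 1.4]
force: [-10.1, -1.3, 5.9]
finger_gap: 0.255
finger_force: 62.1
```

Contact with the collar, at about 14 N. Now release and back off upward.

>>> {"op": "step_arm", "data": {
  "series": [0, 0, 0, 0, 0, 0, 0, 0, 0, 0, 0, 0, 0, 0, -2, 0, 0, 0, -5, 0, 0, 0, -9, 0, -5, 0, -12, 0, -10, 0, -12, 0],
  "hand": 7.0
}}

```text
clock: 21.05
eef_pos: [0.3965, 0.1197, 0.1915]
eef_rot: [-179.9, -0.7, 1.3]
force: [-0.6, 1.2, 1.0]
finger_gap: 0.821
finger_force: 0.0
```

>>> {"op": "step_arm", "data": {
  "series": [-4, 0, 0, 0, -4, 10, 0, 0, -4, 14, 0, 0, -4, 14, 0, 0, -4, 14, 0, 0]
}}

```text
clock: 21.55
eef_pos: [0.3566, -0.0258, 0.1873]
eef_rot: [179.8, -0.2, 1.0]
force: [-0.1, 0.4, 0.8]
finger_gap: 0.824
finger_force: 0.0
```

```bash
cat > final.py <<'E'
from model import *
import model
def T(v): return Ro.from_euler('ZYX',v[3:],degrees=True)
seat={'top':[615.5,130.9,131.7],'scene':[613.5,131.3,132.1]}
a=np.array([-.5224,-.0128,.8526]); e1=np.array([-.8523,-.0208,-.5225]); e2=np.cross(a,e1); ims=[]
for n in("top","scene"):
    im,P=cloud(n); p=P.reshape(-1,3)*1e3; ims.append(im)
    v0=np.r_[seat[n],183.4,31.5,0]; loc=T(v0).inv().apply(p-v0[:3])
    k=(loc[:,0]>-28)&(loc[:,0]<110)&(abs(loc[:,1])<28)&(loc[:,2]>3)&(loc[:,2]<45)&~((np.hypot(loc[:,0],loc[:,1])<14)|((loc[:,0]>0)&(loc[:,0]<25)&(abs(loc[:,1])<8)))
    q=p[k]; r=least_squares(lambda v:sd(T(v).inv().apply(q-v[:3])),v0,loss='soft_l1',f_scale=1.5); d=r.x[:3]-seat[n]
    print(n,len(q),r.x.round(1),'med',np.median(abs(r.fun)).round(2),'along',(d@a).round(1),'front',(d@e1).round(1),'right',(d@e2).round(1))
cv2.imwrite("pics/fin.png",np.hstack([cv2.resize(ims[0][120:220,245:365],(430,358),interpolation=cv2.INTER_CUBIC),cv2.resize(ims[1][180:290,220:370],(370,271) if 0 else (370,358),interpolation=cv2.INTER_CUBIC)]))
E
python3 final.py
```

```text
top 273 [615.3 130.2 134.2 183.4  36.7   1. ] med 1.37 along 2.3 front -1.1 right 0.7
scene 346 [611.9 130.7 134.7 183.6  29.7   3. ] med 1.13 along 3.1 front -0.0 right 0.6
```

View pics/fin.png

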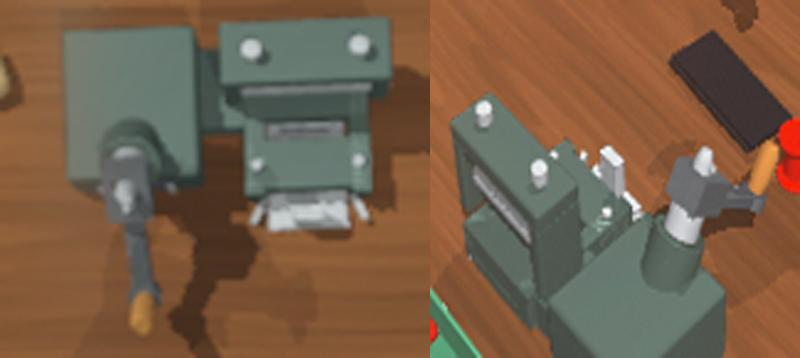

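The picture shows the crank on the shaft with its hub near the collar (side view (695,190)) and the die in the slot. The fit leaves about 2 mm of doubt along the shaft, so I'll press gently on the hub's rear top edge with closed fingers.

>>> {"op": "step_arm", "data": {
  "series": [0, 0, -3, 0, 10, -5, -3, 0, 20, -11, -3, 0, 26.6, -15.1, -3, 0, 26.6, -15.1, -3, 0, 26.6, -15.1, -3, 0, 26.6, -15.1, -3, 0, 26.6, -15.1, -3, 0],
  "hand": 0
}}

```text
clock: 22.45
eef_pos: [0.6207, 0.1411, 0.2139]
eef_rot: [-179.9, 0.0, 1.7]
force: [-1.4, -1.1, -0.2]
finger_gap: -0.001
finger_force: 0.0
```

>>> {"op": "step_arm", "data": {
  "series": [0, 0, 0, 0, 0, 0, 0, 0]
}}

```text
clock: 22.65
eef_pos: [0.6165, 0.1366, 0.2157]
eef_rot: [180.0, 0.1, 1.5]
force: [0.1, -1.4, -0.2]
finger_gap: 0.003
finger_force: 0.0
```

>>> {"op": "step_arm", "data": {
  "series": [0.2, 0.55, 1, 0, 0.2, 0.55, 3, 0, 0.2, 0.55, 4.5, 0, 0.2, 0.55, 5.0, 0, 0.2, 0.55, 5.3, 0, 0.2, 0.55, 5.5, 0, 0.2, 0.55, 5.5, 0]
}}

```text
clock: 23.35
eef_pos: [0.6202, 0.1303, 0.1616]
eef_rot: [-180.0, -0.1, 1.4]
force: [-0.0, 0.6, -0.3]
finger_gap: 0.001
finger_force: 0.0
```

>>> {"op": "step_arm", "data": {
  "series": [0, 0, 0.2, 0, 0, 0, 0.4, 0, 0, 0, 0.4, 0]
}}

```text
clock: 23.65
eef_pos: [0.6205, 0.1305, 0.1576]
eef_rot: [-180.0, -0.1, 1.4]
force: [0.3, -0.0, 0.9]
finger_gap: -0.003
finger_force: 0.3
```

>>> {"op": "step_arm", "data": {
  "series": [0, 0, 0.2, 0, 0, 0, 0.4, 0, 0, 0, 0.5, 0, 0, 0, 0.5, 0]
}}

```text
clock: 24.05
eef_pos: [0.6227, 0.1305, 0.1547]
eef_rot: [-180.0, -0.4, 1.4]
force: [3.1, -0.5, 5.1]
finger_gap: -0.0
finger_force: 2.5
```

>>> {"op": "step_arm", "data": {
  "series": [0, 0, -1.2, 0, -0.6, 0, -1.2, 0, -0.6, 0, -0.4, 0, -0.6, 0, 0, 0, -0.6, 0, 0.3, 0, -0.6, 0, 0.6, 0, -0.6, 0, 0.6, 0]
}}

```text
clock: 24.75
eef_pos: [0.6165, 0.1305, 0.1554]
eef_rot: [-180.0, -0.4, 1.4]
force: [-10.8, -0.8, 32.7]
finger_gap: 0.002
finger_force: 16.1
```

>>> {"op": "step_arm", "data": {
  "series": [0, 0, -1, 0, 0, 0, -4, 0, 0, 0, -7, 0, -4, 3, -8, 0, -9, 6, -8, 0, -14, 10, -8, 0, -19, 14, -8, 0, -24, 16, -8, 0]
}}

```text
clock: 25.55
eef_pos: [0.4101, -0.0164, 0.2243]
eef_rot: [180.0, 0.2, 1.4]
force: [0.0, -0.9, 0.6]
finger_gap: 0.005
finger_force: 0.0
```

```bash
python3 final.py
python3 - <<'E'
from fit import *
im,P=cloud("scene"); rect(P,[(.55,.60),(-.07,0),(.046,.056)],"tab")
o=sensors.get_obs(); print(o['clock'],o['eef_pos'],o['force'])
# handle top: highest orange points
h,_w=im.shape[:2]; i=im.astype(int); m=(i[...,2]>150)&(i[...,0]<90)&(i[...,1]>80)&(i[...,1]<190)&(np.abs(P[...,1]-.125)<.05)&(P[...,0]<.53)&(P[...,2]>.06)
print(m.sum(),P[m].mean(0),P[m].max(0))
for n in("top","scene"):
    im2,Q=cloud(n); A=cv2.imread(f"pics/{n}0.png").astype(int); d=np.abs(A-im2.astype(int)).max(2)>60; c,l,s,ce=cv2.connectedComponentsWithStats(d.astype(np.uint8)); print(n,[(s[k][4],ce[k].round().tolist()) for k in range(1,c) if s[k][4]>25])
E
```

```text
top 278 [613.7 129.4 131.9 184.   31.9   4.7] med 1.22 along 1.1 front 1.4 right 1.5
scene 354 [612.7 131.6 131.9 184.4  31.6   1. ] med 0.88 along 0.2 front 0.8 right -0.4
tab 38 z 0.0521 [588.2 -38.8] [14.7 30.3] 1.05
25.7 [ 0.40901158 -0.01595473  0.2236854 ] [ 0.02630445 -0.84728455 -0.23297287]
357 [0.00806425 0.11189654 0.29386291] [0.50287158 0.17443039 0.66312202]
top [(np.int32(84), [330.0, 156.0]), (np.int32(43), [281.0, 167.0]), (np.int32(217), [330.0, 178.0]), (np.int32(770), [413.0, 194.0]), (np.int32(82), [226.0, 203.0]), (np.int32(80), [222.0, 221.0]), (np.int32(591), [329.0, 234.0]), (np.int32(66), [302.0, 237.0]), (np.int32(33), [300.0, 294.0]), (np.int32(410), [574.0, 320.0]), (np.int32(76), [308.0, 299.0]), (np.int32(98), [517.0, 306.0]), (np.int32(120), [555.0, 308.0]), (np.int32(259), [349.0, 310.0]), (np.int32(288), [305.0, 329.0]), (np.int32(256), [556.0, 338.0]), (np.int32(195), [524.0, 340.0]), (np.int32(668), [346.0, 345.0]), (np.int32(87), [336.0, 357.0]), (np.int32(149), [307.0, 378.0]), (np.int32(76), [338.0, 376.0]), (np.int32(818), [358.0, 386.0]), (np.
[... 208 characters left out ...]
41), [506.0, 46.0]), (np.int32(43), [401.0, 18.0]), (np.int32(216), [389.0, 30.0]), (np.int32(661), [279.0, 45.0]), (np.int32(96), [481.0, 46.0]), (np.int32(2245), [416.0, 86.0]), (np.int32(1655), [351.0, 64.0]), (np.int32(135), [493.0, 77.0]), (np.int32(131), [426.0, 93.0]), (np.int32(838), [489.0, 120.0]), (np.int32(170), [344.0, 105.0]), (np.int32(60), [408.0, 122.0]), (np.int32(384), [338.0, 140.0]), (np.int32(31), [356.0, 135.0]), (np.int32(82), [311.0, 146.0]), (np.int32(30), [387.0, 171.0]), (np.int32(626), [252.0, 185.0]), (np.int32(103), [357.0, 227.0]), (np.int32(152), [294.0, 233.0]), (np.int32(118), [326.0, 240.0]), (np.int32(36), [443.0, 267.0]), (np.int32(391), [412.0, 291.0])]
```

Both fits now put the hub on the collar (tilt 31.7°, 0–1 mm along the shaft). The die's tab is still home and no bystander has moved.

```bash
python3 -c "
from rig import bot; print(bot.close_job())"
```

```text
the job is handed in; nothing more can be done
None
```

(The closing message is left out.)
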